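Slide the crystal cluster into the corner of the display rail

TASK

Square up the display: by pushing its square black base along the table, slide the low crystal cluster back until the base sits flush against the long wooden rail, and along it until the base also sits flush against the side of the stone block that stands at one end of the rail. Push gently with the fingers on the base only: do not lift or tip the piece, do not touch its delicate crystals with the gripper or arm, and leave the other display pieces where they stand. Leave it at rest in that corner and withdraw.

Things in the scene. Friction and masses are not known exactly. Their poses are not given: they have to be found in the camera images.
- plinth: The piece to slide: a square black base, 90 x 90 mm and 24 mm high, loose on the table, with a low cluster of white crystals on top (58 mm high over all). Mass about 0.45 to 0.75 kg. Origin: centre of the underside; x and y are parallel to the sides of the base, z up. It starts between the rail and the robot, its sides turned up to 0.35 rad from the rail, 40 to 120 mm clear of the rail.
- cluster: The white crystals fixed on the middle of the black base: within 32 mm of the base's centre and 34 mm high. Origin: middle of the base's top face. Not to be touched.
- rail: Straight wooden rail fixed to the table, 540 mm long (its y), 18 mm thick (its x), 22 mm high. Origin: centre of its underside; its x points away from the robot, so the face to push against is at x = -9 mm in its frame. It may be turned up to 0.2 rad. (Fixed trays of stone balls, 60 mm high, stand well to either side, over 360 mm left or right of the robot.)
- endblock: Rectangular dark brown-grey stone block fixed to the table, touching the rail's front face at one end of the rail (left or right, it varies), 90 mm (x) by 50 mm (y), 34 mm high. Origin: centre of its underside; axes parallel to the rail's. The face to push against is the one towards the middle of the rail, 25 mm from its origin.
- dish: Bystander: small open glass dish, 68 mm across, 26 mm high, loose in front of the rail at the end opposite to the stone block. Origin: centre of its underside.
- tower_a: Bystander: white crystal point, 118 mm high, on a round black foot 64 mm across, loose, behind the rail (the left one). Origin: centre of its underside.
- tower_b: Bystander: amber crystal point, 103 mm high, on a round black foot 64 mm across, loose, behind the rail (the right one). Origin: centre of its underside.
- egg: Bystander: stone egg on a round black stand 60 mm across, 86 mm high over all, loose, in front of the rail at the robot's right. Origin: centre of its underside.
Things that resemble listed ones, but are neither listed nor needed, are in the scene too. Leave any green or purple look-alike of the plinth alone.

How it is judged:
By the outcome, as a careful person would: the job done as asked, in the order asked, and still so for the second after the job is handed in, with the robot touching nothing.
It also fails if it takes over 48 s, if anything falls off the work surface, if the arm or the gripper's body presses on something with over 40 N, if the wrist force passes 120 N, or if a joint passes its speed limit or range.

ROBOT

A 7-joint arm with a two-finger parallel gripper is mounted at the origin on the work surface. World frame = base frame: x ahead of the robot, y to its left, z up, the work surface at z = 0. Lengths are in m, angles in rad, forces in N, time in s.
With the tool pointing down it reaches from about 0.35 to 0.775 m from the base axis. Payload 3.1 kg.
Tool frame: the origin (TCP) lies on the centre line of the jaws, within the pads' length; the fingertips stand robot.tip_extent ahead of it and the grasp point (between the pads) lies 3 mm ahead of it (robot.tip_extent is the distance from the TCP to the fingertips, in m); x points along the fingers, y is the direction in which the jaws open and shut, and the axes are right-handed (so a half turn about x gives the same grasp; the last joint's range is limited). The gripper opens to 85 mm and grips with 20 to 120 N. Pads are 22 mm wide; open, the fingers measure 114 mm over their backs; the gripper's body (76 mm by 85 mm) begins 54 mm behind the grasp point. The pads swing forward as they close: fully open they stand 13 mm farther back than shut.
Start: joints at [1.246, 0.311, 0.014, 1.512, -0.004, 1.319, -0.027], TCP at [0.154, -0.528, 0.253] pointing down, gripper open.
Joint ranges: [-2.7, 2.7], [-0.3, 1.91], [-1.27, 1.3], [0.12, 2.57], [-1.44, 4.58], [0.2, 2.03], [-3.05, 3.05]. Speed limits (rad/s): [2.79, 2.79, 3.14, 3.14, 3.14, 3.14, 3.14].

INTERFACE

Orientations are given as a 3x3 rotation matrix whose columns are the frame's x, y, z axes.
In Python, from cell import sensors, viewer, robot gives the robot as it stands. The module is installed in compiled form; this text tells all that it offers.
- The arm moves only by the tool move_arm, never from a script. Its argument "steps" is a list of rows, each a list of 2 entries, a list of its own where there are three numbers: the shift along the tool's x, y, z in m, then the turn about the tool's x in rad. A call has 1 to 8 rows; each row shifts and turns the commanded pose from where the row before left it, along the tool's axes as they then stand; what a row does not reach is not made up. A row lasts 1/10 s, in which the tool goes at most 50 mm and 8.59 degrees, less where a joint would pass 70% of its speed; a pose out of reach is approached as far as the arm can. A call is refused whole if a number of a shift passes 0.05 or a number of a turn 0.15, either way. A call with a gripper value outside its range is refused whole. "jaw" is the finger opening in m, from 0 to 0.0854, set as the call begins (left out, the last holds). The fingers move at their own pace and stop on an object; the grip force is fixed at half the most. Time passes only in rows, so rows that do not move let the fingers close. It gives the time, the measured TCP pose, the force and the opening at its end, in the units of the state.
- sensors.observe(): the state, without advancing time (a new reading comes with each control period).
- viewer.camera(name): name is "side" or "top"; returns (picture, depth): 400x640x3 uint8, red, green, blue; 400x640 float32, m along the optical axis (not along the pixel's ray), 0 where there is no reading.
- viewer.camera_info(name): a dict with "K" (3x3 intrinsics, pixels), "R" (3x3) and "t" (3): a world point X has camera coordinates R X + t. Camera axes: x right, y down, z forward; pixel columns grow to the right and rows downward; lengths in m; the calibration is good to about 2 mm. A picture is of the moment at which its call begins. camera_info takes no time and is no camera call.
- robot.close_job(): hands the job in, once; it reports no verdict.
The state is a dict: "clock": time; "joints": joint angles; "joint_velocities": joint speeds; "effort": joint torques, N m; "position": TCP position; "ee_rot": TCP orientation; "contact_force": force on the tool from outside, world axes, zero at the start; "ft_torque": the same for the moment, N m; "gripper_width": finger opening in m.
Only numpy, scipy, OpenCV 4.12 (cv2) and the standard library are available. Lean on these libraries where they do the work, as an engineer would, in place of code of your own. Each camera call takes 0.05 s, during which the arm holds its last target. There are 200 camera calls.

## Working session

There is one attempt and no reset: what is moved stays moved. The work goes in short steps, Python scripts to look and compute and a tool call to move; the robot and the scene stay as the last step left them, time stands still between calls to the robot, and variables do not carry over. Pictures are saved under pics/ and viewed, about 8 in all and at most 12, crops included, and the job is handed in when it is done.

Besides the shell and the picture viewer there is one more tool, called after "Call:" as name(argument=value, ...), one argument or row to a line, values as JSON. move_arm: Moves the arm, as the interface text tells. Its arguments: {"type":"object","properties":{"steps":{"type":"array"},"jaw":{"type":"number"}},"required":["steps"]}

```bash
mkdir -p pics; cat > h.py <<'E'
import numpy as np, cv2
from cell import sensors, viewer, robot
def shot(n,f=None):
    p,d=viewer.camera(n)
    if f: cv2.imwrite('pics/'+f,p[:,:,::-1])
    return p,d
def ray(n,uv,z):
    c=viewer.camera_info(n);K,R,t=map(np.array,(c['K'],c['R'],c['t']))
    uv=np.atleast_2d(uv).astype(float)
    d=np.c_[uv,np.ones(len(uv))]@np.linalg.inv(K).T@R; o=-R.T@t
    return o+d*((z-o[2])/d[:,2])[:,None]
def proj(n,X):
    c=viewer.camera_info(n);K,R,t=map(np.array,(c['K'],c['R'],c['t']))
    q=(np.atleast_2d(X)@R.T+t)@K.T; return q[:,:2]/q[:,2:]
def cloud(n,d):
    c=viewer.camera_info(n);K,R,t=map(np.array,(c['K'],c['R'],c['t']))
    v,u=np.indices(d.shape); P=np.stack([u*d,v*d,d],-1)@np.linalg.inv(K).T
    return (P-t)@R
E
python3 - <<'E'
from h import *
np.set_printoptions(precision=4,suppress=True)
for n in('top','side'):
    p,d=shot(n,n+'1.png'); np.savez('pics/'+n+'1.npz',p=p,d=d)
    c=viewer.camera_info(n); print(n,-np.array(c['R']).T@c['t'],np.array(c['R'])[2])
s=sensors.observe();print(s['clock'],s['position'],s['ee_rot'],robot.tip_extent)
E
```

```text
top [ 0.4512 -0.0589  0.8818] [ 0.1693  0.011  -0.9855]
side [0.4471 0.6731 0.6346] [ 0.174  -0.7734 -0.6096]
0.1 [ 0.1533 -0.5276  0.2523] [[-0.0007  0.2791 -0.9602]
 [ 0.002  -0.9602 -0.2792]
 [-1.     -0.0021  0.0001]] 0.022
```

View pics/top1.png

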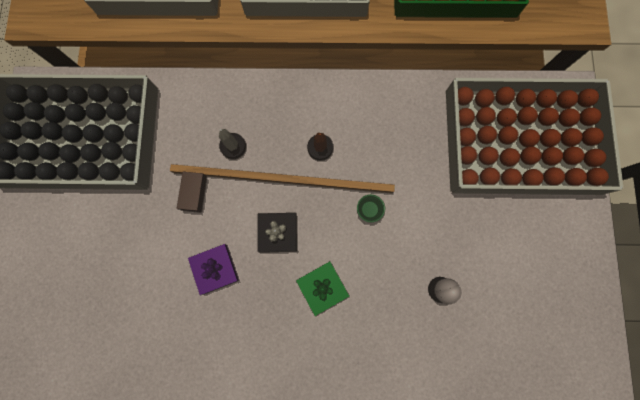

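View pics/side1.png

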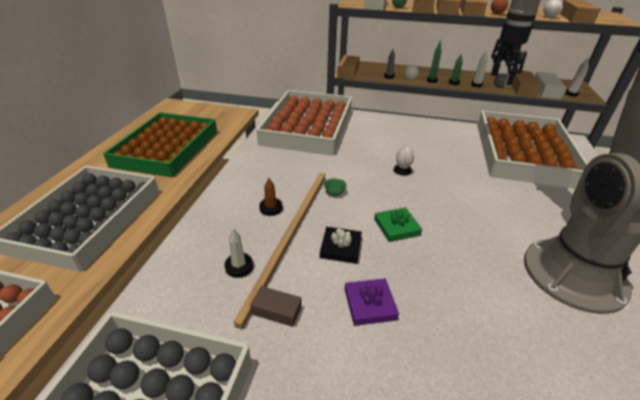

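Top view: black plinth with white crystals at (277,232). The purple (213,270) and green (322,289) pieces are look-alikes and don't match the black description. Stone block is at (191,192), at the left end of the rail. Rail runs (172,168)–(393,188), dish at (370,208), egg at (446,291). Side view agrees, with the black base at (341,244).

```bash
cat >> h.py <<'E'
def rect(pts):
    (c,s,a)=cv2.minAreaRect(pts[:,:2].astype(np.float32)); return np.array(c),np.array(s),np.radians(a)
def plinth(p,d,c0,r=0.085):
    P=cloud('top',d); m=(np.hypot(P[...,0]-c0[0],P[...,1]-c0[1])<r)&(p.max(2)<62)
    k,l,st,_=cv2.connectedComponentsWithStats(m.astype(np.uint8)); i=1+np.argmax(st[1:,4]); m=(l==i)
    v,u=np.nonzero(m); uv=np.c_[u,v]; hull=cv2.convexHull(uv.astype(np.int32))[:,0]
    return rect(ray('top',hull,0.024)),uv,P[m]
E
python3 - <<'E'
from h import *
np.set_printoptions(precision=4,suppress=True)
f=np.load('pics/top1.npz');p,d=f['p'],f['d'];P=cloud('top',d)
print('table z',np.median(P[300:390,100:250,2]))
c0=ray('top',[277,232],.024)[0];print(c0)
r,uv,Q=plinth(p,d,c0);print('plinth',r,uv.min(0),uv.max(0),np.percentile(Q[:,2],[5,50,95]))
def zmask(box,lo,hi):
    u0,u1,v0,v1=box;m=np.zeros(d.shape,bool);m[v0:v1,u0:u1]=True
    return m&(P[...,2]>lo)&(P[...,2]<hi)
m=zmask((255,300,210,256),.017,.031);print('plinth depth',rect(P[m]),m.sum())
m=zmask((160,215,165,220),.028,.04);print('block depth',rect(P[m]),m.sum())
hsv=cv2.cvtColor(p,cv2.COLOR_RGB2HSV)
m=((hsv[...,0]<20)&(hsv[...,1]>110)); m[:150]=0;m[200:]=0;m[:,:165]=0;m[:,400:]=0
v,u=np.nonzero(m);X=ray('top',np.c_[u,v],.022);print('rail',rect(X),len(u),'z',np.median(P[m][:,2]))
# front edge of the rail per column (lower boundary)
e=[(c,np.nonzero(m[:,c])[0].max()+.5) for c in range(215,390)if m[:,c].any()]
for z in(.022,0):
    E=ray('top',e,z); k=np.polyfit(E[:,1],E[:,0],1); print('front edge z',z,'x=%.4f*y+%.4f'%tuple(k),np.std(E[:,0]-np.polyval(k,E[:,1])))
for n,b,lo,hi in(('purple',(185,242,240,298),.012,.07),('green',(292,352,258,318),.012,.07),('dish',(350,390,190,228),.01,.05),('egg',(425,466,270,310),.01,.1)):
    print(n,rect(P[zmask(b,lo,hi)])[0:2])
c=cv2.resize(p[150:300,160:400],None,fx=3.3,fy=3.3,interpolation=cv2.INTER_CUBIC);cv2.imwrite('pics/c1.png',c[:,:,::-1])
E
```

```text
table z 0.0005807979415367372
[0.5249 0.0477 0.024 ]
plinth (array([0.5248, 0.0474]), array([0.0905, 0.0889]), np.float64(0.04209546382979764)) [258 213] [296 252] [0.0219 0.0245 0.0271]
plinth depth (array([0.5254, 0.0481]), array([0.089 , 0.0893]), np.float64(0.024955858396752052)) 1251
block depth (array([0.6249, 0.2691]), array([0.0819, 0.1011]), np.float64(1.486429380832004)) 825
rail (array([0.6543, 0.0432]), array([0.5359, 0.0188]), np.float64(1.4891528625207735)) 1624 z 0.022641566591004844
front edge z 0.022 x=0.0832*y+0.6421 0.0007463040063562954
front edge z 0 x=0.0832*y+0.6468 0.0007653998847467172
purple (array([0.4381, 0.1934]), array([0.0899, 0.0909]))
green (array([ 0.3994, -0.059 ]), array([0.0898, 0.09  ]))
dish (array([ 0.5943, -0.1728]), array([0.0654, 0.0874]))
egg (array([ 0.4007, -0.3296]), array([0.0489, 0.0545]))
```

View pics/c1.png

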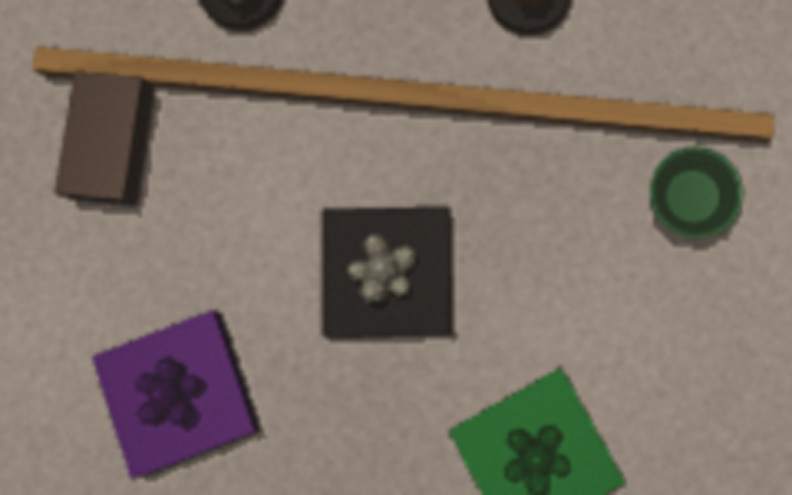

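The crop confirms the choice: black base with white crystals, 90 x 89 mm and top at 24 mm, centre (0.525, 0.047). The rail is turned about -0.083 rad and the block is at its left end. I start with the transit, turning the jaw axis parallel to the rail.

Call:
move_arm(
  steps=[
    [[0,0,0],0.122],
    [[0,0,0],0.122],
    [[0,0,0],0.122],
    [[0,-0.043,-0.017],0],
    [[0,-0.043,-0.017],0],
    [[0,-0.043,-0.017],0],
    [[0,-0.043,-0.017],0],
    [[0,-0.043,-0.017],0],
  ],
  jaw=0.05,
)

```text
clock: 0.9
position: [0.2564, -0.3189, 0.2529]
ee_rot: [[-0.0, -0.083, -0.997], [0.0, -0.997, 0.083], [-1.0, -0.0, 0.0]]
contact_force: [1.1, -0.3, 0.4]
gripper_width: 0.0499
```

Call:
move_arm(
  steps=[
    [[0,-0.043,-0.017],0],
    [[0,-0.043,-0.017],0],
    [[0,-0.043,-0.017],0],
    [[0,-0.043,-0.017],0],
    [[0,-0.043,-0.017],0],
    [[0,-0.043,-0.017],0],
    [[0,-0.043,-0.017],0],
    [[0,-0.043,-0.017],0],
  ],
)

```text
clock: 1.7
position: [0.4203, 0.0122, 0.2532]
ee_rot: [[0.0, -0.083, -0.997], [-0.001, -0.997, 0.083], [-1.0, 0.001, -0.0]]
contact_force: [0.9, -0.7, 0.5]
gripper_width: 0.05
```

```bash
cat >> h.py <<'E'
u=np.array([.083,.9966]);n=np.array([.9966,-.083])
def st():
    s=sensors.observe();R=np.array(s['ee_rot']);p=np.array(s['position'])
    print('t',s['clock'],'p',p.round(4),'yaw',np.arctan2(R[1,1],R[0,1]).round(4),'xaxis',R[:,0].round(3),'F',np.round(s['contact_force'],1),'w',round(s['gripper_width'],4)); return p,R
E
python3 - <<'E'
from h import *
p,R=st();print('tool delta to start',R.T@(np.array([.445,.054,.12])-p))
E
```

```text
t 1.7 p [0.4203 0.0122 0.2532] yaw -1.6544 xaxis [ 0.    -0.001 -1.   ] F [ 0.9 -0.7  0.5] w 0.05
tool delta to start [ 0.13313841 -0.04383149 -0.02108398]
```

Call:
move_arm(
  steps=[
    [[0,-0.022,-0.0105],0],
    [[0,-0.022,-0.0105],0],
    [[0.04,0,0],0],
    [[0.045,0,0],0],
    [[0.045,0,0],0],
    [[0.045,0,0],0],
    [[0.025,0,0],0],
    [[0.02,0,0],0],
  ],
)

```text
clock: 2.5
position: [0.4428, 0.0524, 0.0308]
ee_rot: [[-0.004, -0.083, -0.997], [-0.0, -0.997, 0.083], [-1.0, 0.001, 0.004]]
contact_force: [-0.1, 0.1, 0.1]
gripper_width: 0.0501
```

```bash
python3 - <<'E'
from h import *
p,R=st()
p1,d1=shot('top'); p2,d2=shot('side')
np.savez('pics/a.npz',p1=p1,d1=d1,p2=p2,d2=d2)
a=cv2.resize(p1[140:320,160:400],None,fx=2.4,fy=2.4);b=cv2.resize(p2[130:340,210:440],None,fx=2.05,fy=2.05)
h=min(a.shape[0],b.shape[0]);o=np.hstack([a[:h,:400],b[:h,:400]]);cv2.imwrite('pics/a.png',o[:,:,::-1])
print(proj('side',[p-[0,0,.022]]))
E
```

```text
t 2.5 p [0.4428 0.0524 0.0308] yaw -1.6538 xaxis [-0.004 -0.    -1.   ] F [-0.1  0.1  0.1] w 0.0501
[[375.29019465 252.54533728]]
```

View pics/a.png

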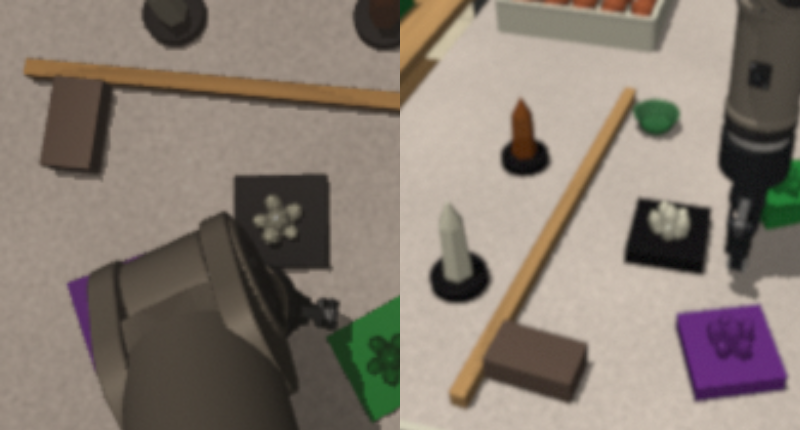

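The fingertips stand just in front of the black base, clear of the look-alikes (top crop near (320,310), side crop (735,265)). Next is the push towards the rail, about 102 mm to flush; I stop short and check.

Call:
move_arm(
  steps=[
    [[0,0,-0.008],0],
    [[0,0,-0.006],0],
    [[0,0,-0.005],0],
    [[0,0,-0.005],0],
    [[0,0,-0.005],0],
    [[0,0,-0.006],0],
    [[0,0,-0.006],0],
    [[0,0,-0.006],0],
  ],
)

```text
clock: 3.4
position: [0.4879, 0.0499, 0.0333]
ee_rot: [[-0.008, -0.082, -0.997], [-0.0, -0.997, 0.082], [-1.0, 0.001, 0.008]]
contact_force: [-9.4, 2.1, 8.3]
gripper_width: 0.0499
```

Call:
move_arm(
  steps=[
    [[0,0,-0.006],0],
    [[0,0,-0.006],0],
    [[0,0,-0.006],0],
    [[0,0,-0.006],0],
    [[0,0,-0.006],0],
    [[0,0,-0.006],0],
    [[0,0,-0.004],0],
    [[0,0,-0.003],0],
  ],
)

```text
clock: 4.2
position: [0.531, 0.0456, 0.0333]
ee_rot: [[-0.008, -0.083, -0.997], [-0.001, -0.997, 0.083], [-1.0, 0.001, 0.008]]
contact_force: [-8.0, 1.2, 7.8]
gripper_width: 0.0499
```

```bash
python3 - <<'E'
from h import *
p,R=st();print('n',p[:2]@n,'u',p[:2]@u)
p1,d1=shot('top'); p2,d2=shot('side')
a=cv2.resize(p1[140:320,160:400],None,fx=2.4,fy=2.4);b=cv2.resize(p2[130:340,210:440],None,fx=2.05,fy=2.05)
h=min(a.shape[0],b.shape[0]);o=np.hstack([a[:h,:400],b[:h,:400]]);cv2.imwrite('pics/b.png',o[:,:,::-1])
E
```

```text
t 4.2 p [0.531  0.0456 0.0333] yaw -1.6538 xaxis [-0.008 -0.001 -1.   ] F [-8.   1.2  7.8] w 0.0499
n 0.5254078972548007 u 0.08949092826999004
```

View pics/b.png

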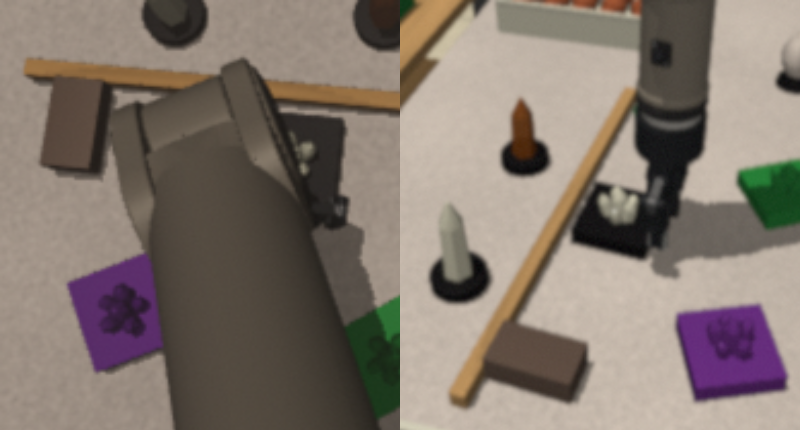

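The base has been squared to the rail by the two fingers and is about 10 mm off it (top crop: base edge at row 113, rail edge at row 103). I continue in smaller steps while watching the force.

Call:
move_arm(
  steps=[
    [[0,0,-0.002],0],
    [[0,0,-0.002],0],
    [[0,0,-0.002],0],
    [[0,0,-0.001],0],
    [[0,0,-0.001],0],
    [[0,0,-0.001],0],
  ],
)

```text
clock: 4.9
position: [0.5392, 0.0449, 0.0333]
ee_rot: [[-0.009, -0.083, -0.997], [-0.001, -0.997, 0.083], [-1.0, 0.002, 0.009]]
contact_force: [-8.9, 0.6, 7.2]
gripper_width: 0.0499
```

Call:
move_arm(
  steps=[
    [[0,0,-0.001],0],
    [[0,0,-0.001],0],
  ],
)

```text
clock: 5.1
position: [0.5413, 0.0448, 0.0333]
ee_rot: [[-0.009, -0.083, -0.997], [-0.001, -0.997, 0.083], [-1.0, 0.002, 0.009]]
contact_force: [-9.5, 0.9, 6.6]
gripper_width: 0.0501
```

Call:
move_arm(
  steps=[
    [[0,0,-0.001],0],
    [[0,0,-0.001],0],
  ],
)

```text
clock: 5.3
position: [0.5434, 0.0446, 0.0333]
ee_rot: [[-0.009, -0.083, -0.997], [-0.001, -0.997, 0.083], [-1.0, 0.002, 0.009]]
contact_force: [-8.6, 1.5, 6.4]
gripper_width: 0.0499
```

Call:
move_arm(
  steps=[
    [[0,0,-0.001],0],
    [[0,0,-0.001],0],
  ],
)

```text
clock: 5.5
position: [0.5449, 0.0445, 0.0333]
ee_rot: [[-0.01, -0.083, -0.997], [-0.001, -0.997, 0.083], [-1.0, 0.002, 0.01]]
contact_force: [-11.0, 0.4, 8.0]
gripper_width: 0.05
```

Call:
move_arm(
  steps=[
    [[0,0,-0.001],0],
    [[0,0,-0.001],0],
  ],
)

```text
clock: 5.7
position: [0.545, 0.0445, 0.0333]
ee_rot: [[-0.014, -0.082, -0.997], [-0.002, -0.997, 0.082], [-1.0, 0.003, 0.014]]
contact_force: [-14.0, 0.2, 11.9]
gripper_width: 0.0499
```

Force rises with no further motion at n≈0.539, matching the predicted flush position. One more small press to square it, then withdraw.

Call:
move_arm(
  steps=[
    [[0,0,-0.001],0],
    [[0,0,-0.001],0],
    [[0,0,0],0],
    [[0,0,0],0],
  ],
)

```text
clock: 6.1
position: [0.5451, 0.0445, 0.0331]
ee_rot: [[-0.018, -0.082, -0.996], [-0.002, -0.997, 0.082], [-1.0, 0.003, 0.017]]
contact_force: [-15.9, -0.1, 13.6]
gripper_width: 0.0498
```

Call:
move_arm(
  steps=[
    [[0,0,0.004],0],
    [[0,0,0.01],0],
    [[0,0,0.02],0],
    [[0,0,0.02],0],
    [[-0.04,0,0.02],0],
    [[-0.04,0,0.02],0],
    [[-0.04,0,0.02],0],
  ],
  jaw=0.04,
)

```text
clock: 6.8
position: [0.4396, 0.0532, 0.155]
ee_rot: [[0.002, -0.083, -0.997], [0.0, -0.997, 0.083], [-1.0, -0.0, -0.002]]
contact_force: [0.7, -0.1, 0.4]
gripper_width: 0.0398
```

```bash
cat >> h.py <<'E'
def uvn(P): return np.c_[P[:,:2]@u,P[:,:2]@n]
E
python3 - <<'E'
from h import *
np.set_printoptions(precision=4,suppress=True)
p,R=st();print('n',p[:2]@n,'u',p[:2]@u,'q',np.round(sensors.observe()['joints'],3))
p1,d1=shot('top');np.savez('pics/c.npz',p=p1,d=d1)
P=cloud('top',d1);m=(P[...,2]>.017)&(P[...,2]<.029)&(p1.max(2)<60)
U=P[...,:2]@u;N=P[...,:2]@n
m&=(abs(U-.09)<.07)&(abs(N-.595)<.06)
r=rect(P[m]);print('plinth',r,'u,n',r[0]@u,r[0]@n,m.sum())
a=cv2.resize(p1[140:320,150:350],None,fx=4,fy=3.3,interpolation=cv2.INTER_CUBIC)
cv2.imwrite('pics/c.png',cv2.convertScaleAbs(a,alpha=1.6)[:,:,::-1])
E
```

```text
t 6.8 p [0.4396 0.0532 0.155 ] yaw -1.6538 xaxis [ 0.002  0.    -1.   ] F [ 0.7 -0.1  0.4] w 0.0398
n 0.43365893978111686 u 0.08952375316545008 q [ 0.385  0.233 -0.628  1.919  0.158  1.037 -1.965]
plinth (array([0.6006, 0.0386]), array([0.0931, 0.0906]), np.float64(1.487478133669277)) u,n 0.0883391902960837 0.59537948198542 1156
```

View pics/c.png

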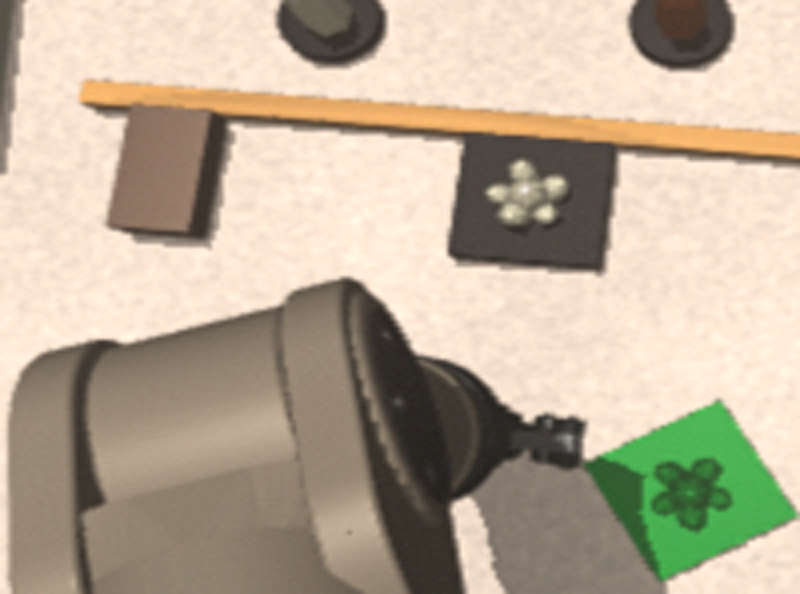

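The base is flush on the rail along its whole back edge (crop edge (465,137)–(617,150)), angle equal to the rail's. The towers and look-alikes have not moved. Next I turn the tool a quarter turn and go to the right side of the base.

Call:
move_arm(
  steps=[
    [[0,0,0],-0.143],
    [[0,0,0],-0.143],
    [[0,0,0],-0.143],
    [[0,0,0],-0.143],
    [[0,0,0],-0.143],
    [[0,0,0],-0.143],
    [[0,0,0],-0.143],
    [[0,0,0],-0.143],
  ],
)

```text
clock: 7.65
position: [0.4407, 0.0531, 0.1539]
ee_rot: [[0.003, 0.875, -0.483], [-0.0, -0.483, -0.875], [-1.0, 0.003, -0.001]]
contact_force: [0.1, -0.1, -0.4]
gripper_width: 0.0401
```

Call:
move_arm(
  steps=[
    [[0,0,0],-0.143],
    [[0,0,0],-0.142],
    [[0,0,0],-0.142],
    [[0,0.04,0.021],0],
    [[0,0.04,0.021],0],
    [[0,0.04,0.021],0],
    [[0,0.04,0.02],0],
    [[0,0,0],0],
  ],
)

```text
clock: 8.45
position: [0.5975, -0.0494, 0.1523]
ee_rot: [[0.005, 0.996, -0.093], [-0.002, -0.093, -0.996], [-1.0, 0.005, 0.001]]
contact_force: [-0.8, -0.7, -0.4]
gripper_width: 0.0399
```

```bash
python3 - <<'E'
from h import *
np.set_printoptions(precision=4,suppress=True)
p,R=st();print('n',p[:2]@n,'u',p[:2]@u,'q',np.round(sensors.observe()['joints'],3))
f=np.load('pics/c.npz');d=f['d'];P=cloud('top',d);U=P[...,:2]@u;N=P[...,:2]@n
print('corner rays u,n',uvn(ray('top',[[203,173.3],[197.5,210.3]],.034)))
m=(P[...,2]>.03)&(P[...,2]<.04)&(U>.2)&(U<.33)&(N<.635)&(N>.53)
print('block u',np.percentile(U[m],[1,50,99]),'n',np.percentile(N[m],[1,50,99]),m.sum())
E
```

```text
t 8.45 p [ 0.5975 -0.0494  0.1523] yaw -0.0928 xaxis [ 0.005 -0.002 -1.   ] F [-0.8 -0.7 -0.4] w 0.0399
n 0.5995695330737061 u 0.0003689468824912398 q [ 0.562  0.601 -0.778  1.502  0.44   1.215 -0.374]
corner rays u,n [[0.28   0.6393]
 [0.2795 0.5507]]
block u [0.2798 0.3038 0.3289] n [0.5507 0.5921 0.6341] 772
```

Call:
move_arm(
  steps=[
    [[0,-0.006,0],-0.01],
    [[0.04,0,0],0],
    [[0.04,0,0],0],
    [[0.025,0,0],0],
    [[0.014,0,0],0],
    [[0,0,0],0],
  ],
)

```text
clock: 9.05
position: [0.5842, -0.0417, 0.0331]
ee_rot: [[-0.003, 0.997, -0.071], [0.0, -0.071, -0.997], [-1.0, -0.003, 0.0]]
contact_force: [-0.2, 0.2, 0.5]
gripper_width: 0.0404
```

```bash
python3 - <<'E'
from h import *
p,R=st();print('n',p[:2]@n,'u',p[:2]@u,'q',np.round(sensors.observe()['joints'],3))
p1,d1=shot('top'); p2,d2=shot('side')
a=cv2.resize(p1[140:320,160:400],None,fx=2.4,fy=2.4)[:,100:500];b=cv2.resize(p2[130:340,210:440],None,fx=2.05,fy=2.05)
h=min(a.shape[0],b.shape[0]);o=np.hstack([a[:h,:400],b[:h,:400]]);cv2.imwrite('pics/d.png',cv2.convertScaleAbs(o,alpha=1.4)[:,:,::-1])
E
```

```text
t 9.05 p [ 0.5842 -0.0417  0.0331] yaw -0.0712 xaxis [-0.003  0.    -1.   ] F [-0.2  0.2  0.5] w 0.0404
n 0.5857120843533714 u 0.006935910004032848 q [ 0.524  0.714 -0.715  1.648  0.539  0.99  -0.447]
```

View pics/d.png

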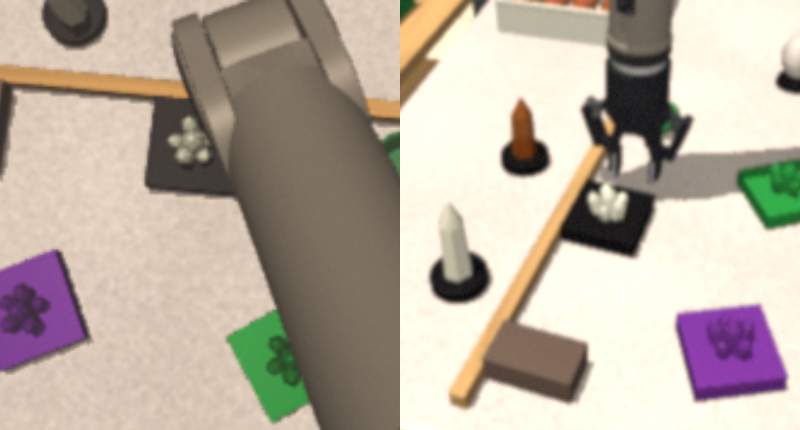

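Fingers are down to the right of the base and the crystals are clear (side crop fingertips (635,175), base (607,220)). I make a small yaw and offset correction, then push along the rail.

Call:
move_arm(
  steps=[
    [[0,0.008,0],0.012],
    [[0,0,0],0],
    [[0,0,-0.005],0],
    [[0,0,-0.005],0],
    [[0,0,-0.005],0],
  ],
)

```text
clock: 9.65
position: [0.5956, -0.0271, 0.0345]
ee_rot: [[0.0, 0.996, -0.084], [0.0, -0.084, -0.996], [-1.0, 0.0, -0.0]]
contact_force: [-0.3, 0.4, 0.0]
gripper_width: 0.0403
```

```bash
python3 - <<'E'
from h import *
p,R=st();print('n',p[:2]@n,'u',p[:2]@u)
E
```

```text
t 9.65 p [ 0.5956 -0.0271  0.0345] yaw -0.0844 xaxis [ 0.  0. -1.] F [-0.3  0.4  0. ] w 0.0403
n 0.5958383006303671 u 0.022421764270151894
```

Call:
move_arm(
  steps=[
    [[0.003,0,-0.004],0],
    [[0,0,-0.004],0],
    [[0,0,-0.005],0],
    [[0,0,-0.006],0],
    [[0,0,-0.006],0],
    [[0,0,-0.006],0],
    [[0,0,-0.006],0],
    [[0,0,-0.006],0],
  ],
)

```text
clock: 10.45
position: [0.5979, 0.0084, 0.0307]
ee_rot: [[-0.004, 0.996, -0.088], [-0.01, -0.088, -0.996], [-1.0, -0.004, 0.01]]
contact_force: [-2.8, -8.8, 4.7]
gripper_width: 0.0403
```

Call:
move_arm(
  steps=[
    [[0,0,-0.006],0],
    [[0,0,-0.006],0],
    [[0,0,-0.006],0],
    [[0,0,-0.006],0],
    [[0,0,-0.006],0],
    [[0,0,-0.006],0],
    [[0,0,-0.006],0],
    [[0,0,-0.005],0],
  ],
)

```text
clock: 11.25
position: [0.6017, 0.0545, 0.0307]
ee_rot: [[-0.005, 0.996, -0.088], [-0.012, -0.088, -0.996], [-1.0, -0.004, 0.012]]
contact_force: [-4.2, -9.8, 4.9]
gripper_width: 0.0399
```

```bash
python3 - <<'E'
from h import *
p,R=st();print('n',p[:2]@n,'u',p[:2]@u)
p1,d1=shot('top'); p2,d2=shot('side')
a=cv2.resize(p1[140:320,160:400],None,fx=2.4,fy=2.4)[:,:400];b=cv2.resize(p2[130:340,210:440],None,fx=2.05,fy=2.05)
h=min(a.shape[0],b.shape[0]);o=np.hstack([a[:h,:400],b[:h,:400]]);cv2.imwrite('pics/e.png',cv2.convertScaleAbs(o,alpha=1.4)[:,:,::-1])
E
```

```text
t 11.25 p [0.6017 0.0545 0.0307] yaw -0.0884 xaxis [-0.005 -0.012 -1.   ] F [-4.2 -9.8  4.9] w 0.0399
n 0.5951623995312332 u 0.10422329986632234
```

View pics/e.png

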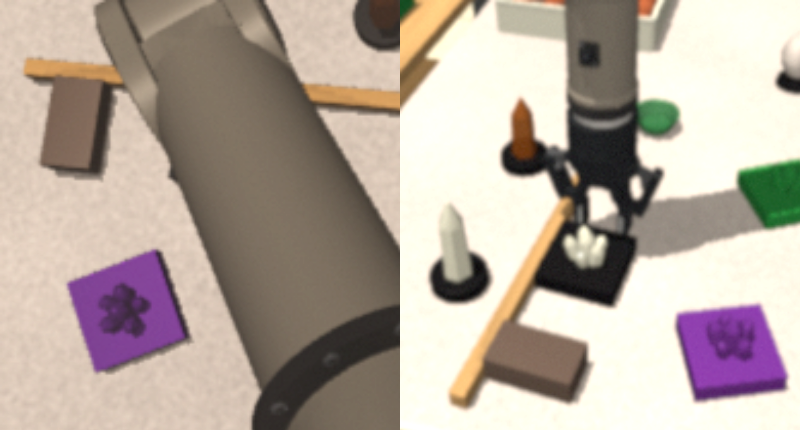

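The base slides along flush with the rail (side crop base (587,265)), with a gap to the block of about 75 mm. Continuing.

Call:
move_arm(
  steps=[
    [[0,0,-0.006],0],
    [[0,0,-0.006],0],
    [[0,0,-0.006],0],
    [[0,0,-0.006],0],
    [[0,0,-0.006],0],
    [[0,0,-0.006],0],
    [[0,0,-0.006],0],
    [[0,0,-0.006],0],
  ],
)

```text
clock: 12.15
position: [0.6056, 0.1008, 0.0307]
ee_rot: [[-0.006, 0.996, -0.089], [-0.015, -0.089, -0.996], [-1.0, -0.005, 0.015]]
contact_force: [-4.5, -11.2, 7.5]
gripper_width: 0.04
```

Call:
move_arm(
  steps=[
    [[0,0,-0.005],0],
    [[0,0,-0.004],0],
    [[0,0,-0.003],0],
    [[0,0,-0.002],0],
    [[0,0,-0.002],0],
    [[0,0,-0.002],0],
  ],
)

```text
clock: 12.75
position: [0.6071, 0.1182, 0.0306]
ee_rot: [[-0.007, 0.996, -0.089], [-0.016, -0.089, -0.996], [-1.0, -0.005, 0.016]]
contact_force: [-5.2, -12.2, 8.1]
gripper_width: 0.04
```

Call:
move_arm(
  steps=[
    [[0,0,-0.001],0],
    [[0,0,-0.001],0],
    [[0,0,-0.001],0],
    [[0,0,-0.001],0],
  ],
)

```text
clock: 13.15
position: [0.6074, 0.1219, 0.0307]
ee_rot: [[-0.007, 0.996, -0.089], [-0.016, -0.089, -0.996], [-1.0, -0.005, 0.016]]
contact_force: [-4.8, -12.0, 9.5]
gripper_width: 0.0401
```

```bash
python3 - <<'E'
from h import *
p,R=st();print('n',p[:2]@n,'u',p[:2]@u)
E
```

```text
t 13.15 p [0.6074 0.1219 0.0307] yaw -0.089 xaxis [-0.007 -0.016 -1.   ] F [ -4.8 -12.    9.5] w 0.0401
n 0.5952604353486102 u 0.17194565621570032
```

Call:
move_arm(
  steps=[
    [[0,0,-0.001],0],
    [[0,0,-0.001],0],
    [[0,0,-0.001],0],
    [[0,0,-0.001],0],
  ],
)

```text
clock: 13.55
position: [0.6078, 0.1258, 0.0307]
ee_rot: [[-0.007, 0.996, -0.089], [-0.016, -0.089, -0.996], [-1.0, -0.005, 0.017]]
contact_force: [-5.0, -12.2, 9.0]
gripper_width: 0.0399
```

Call:
move_arm(
  steps=[
    [[0,0,-0.001],0],
    [[0,0,-0.001],0],
    [[0,0,-0.001],0],
  ],
)

```text
clock: 13.85
position: [0.608, 0.1285, 0.0307]
ee_rot: [[-0.007, 0.996, -0.089], [-0.017, -0.089, -0.996], [-1.0, -0.005, 0.017]]
contact_force: [-6.1, -13.7, 8.8]
gripper_width: 0.0399
```

Call:
move_arm(
  steps=[
    [[0,0,-0.001],0],
    [[0,0,-0.001],0],
  ],
)

```text
clock: 14.05
position: [0.608, 0.1286, 0.0306]
ee_rot: [[-0.008, 0.996, -0.09], [-0.02, -0.09, -0.996], [-1.0, -0.006, 0.02]]
contact_force: [-6.6, -17.3, 11.0]
gripper_width: 0.04
```

Contact with the block at u≈0.1786 (predicted 0.179). One more small press, then withdraw and inspect.

Call:
move_arm(
  steps=[
    [[0,0,-0.001],0],
    [[0,0,-0.001],0],
    [[0,0,0],0],
    [[0,0,0],0],
  ],
)

```text
clock: 14.45
position: [0.6081, 0.1286, 0.0307]
ee_rot: [[-0.009, 0.996, -0.09], [-0.023, -0.091, -0.996], [-1.0, -0.007, 0.024]]
contact_force: [-7.9, -17.7, 12.4]
gripper_width: 0.0395
```

Call:
move_arm(
  steps=[
    [[0,0,0.004],0],
    [[0,0,0.008],0],
    [[0,0,0.015],0],
    [[0,0,0.02],0],
    [[-0.04,0,0.02],0],
    [[-0.04,-0.02,0.03],0],
    [[-0.04,-0.03,0.03],0],
    [[-0.04,-0.03,0.03],0],
  ],
)

```text
clock: 15.25
position: [0.5273, 0.0019, 0.1781]
ee_rot: [[0.001, 0.996, -0.084], [0.001, -0.084, -0.996], [-1.0, 0.001, -0.001]]
contact_force: [0.1, -1.3, 0.4]
gripper_width: 0.0401
```

Call:
move_arm(
  steps=[
    [[0,-0.02,0.04],0],
    [[0,-0.02,0.04],0],
    [[0,-0.02,0.04],0],
    [[0,0,0.04],0],
    [[0,0,0.04],0],
    [[0,0,0.03],0],
    [[0,0,0],0],
  ],
)

```text
clock: 15.95
position: [0.4474, -0.2278, 0.1766]
ee_rot: [[0.0, 0.996, -0.094], [-0.002, -0.094, -0.996], [-1.0, 0.0, 0.002]]
contact_force: [-1.0, -0.4, 0.0]
gripper_width: 0.0399
```

```bash
python3 - <<'E'
from h import *
np.set_printoptions(precision=4,suppress=True)
st()
p1,d1=shot('top');p2,d2=shot('side')
P=cloud('top',d1);U=P[...,:2]@u;N=P[...,:2]@n
m=(P[...,2]>.017)&(P[...,2]<.029)&(p1.max(2)<60)&(abs(U-.235)<.06)&(abs(N-.595)<.06)
r=rect(P[m]);print('plinth',r,'u,n',r[0]@u,r[0]@n,m.sum(),'gap rail',.640-.045-r[0]@n,'gap block',.280-.045-r[0]@u)
f=np.load('pics/top1.npz');df=np.abs(p1.astype(int)-f['p']).max(2)
for k,(x,y) in dict(dish=(370,208),egg=(446,291),ta=(232,145),tb=(320,147),purple=(213,270),green=(322,289)).items(): print(k,df[y-20:y+20,x-20:x+20].mean())
a=cv2.resize(p1[130:220,160:280],None,fx=3.33,fy=4.2,interpolation=cv2.INTER_CUBIC);b=cv2.resize(p2[200:340,210:380],None,fx=2.35,fy=2.7,interpolation=cv2.INTER_CUBIC)
o=np.hstack([a[:378,:399],b[:378,:399]]);cv2.imwrite('pics/f.png',cv2.convertScaleAbs(o,alpha=1.5)[:,:,::-1])
E
```

```text
t 15.95 p [ 0.4474 -0.2278  0.1766] yaw -0.0943 xaxis [ 0.    -0.002 -1.   ] F [-1.  -0.4  0. ] w 0.0399
plinth (array([0.6132, 0.1904]), array([0.1043, 0.0909]), np.float64(1.4857673189850102)) u,n 0.2406385782659054 0.5952960454523564 1198 gap rail -0.0002960454523563971 gap block -0.0056385782659053585
dish 12.5725
egg 76.6425
ta 12.18875
tb 12.9925
purple 11.42625
green 12.6925
```

View pics/f.png

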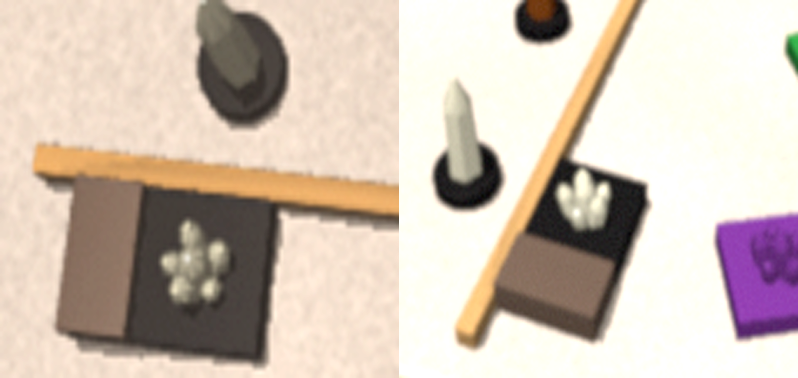

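The base sits in the corner: the top crop shows no gap at the rail (150,185)–(275,203) or the block (140,185)–(130,338), and the side view agrees. The rectangle's u extent picked up the block's dark side, so I check the base's free edges instead, and the egg once the arm is out of the way.

Call:
move_arm(
  steps=[
    [[-0.02,-0.03,0],0],
    [[-0.02,-0.03,0],0],
    [[0,0,0],0],
    [[0,0,0],0],
  ],
)

```text
clock: 16.45
position: [0.3895, -0.2153, 0.2175]
ee_rot: [[0.001, 0.997, -0.083], [-0.002, -0.083, -0.997], [-1.0, 0.002, 0.001]]
contact_force: [0.1, 0.2, 0.0]
gripper_width: 0.0399
```

```bash
python3 - <<'E'
from h import *
np.set_printoptions(precision=4,suppress=True)
p,d=shot('top');g=p.max(2).astype(float)
def edge(line,step,thr=80):  # subpixel crossing dark->bright along a sampled world line at z=.024
    q=proj('top',np.c_[line,np.full(len(line),.024)]).astype(np.float32)
    s=cv2.remap(g.astype(np.float32),q[:,:1],q[:,1:],cv2.INTER_LINEAR)[:,0]
    i=np.nonzero(s>thr)[0]; return step[i[0]] if len(i) else np.nan
s=np.arange(0,.03,.0005)
right=[(n_,edge(np.outer(.205-s,u)+n_*n,.205-s)) for n_ in np.linspace(.56,.63,12)]
front=[(u_,edge(np.outer(np.ones(60)*u_,u)+np.outer(.565-s,n),.565-s)) for u_ in np.linspace(.2,.27,12)]
for k,e in(('right',right),('front',front)):
    e=np.array(e);c=np.polyfit(e[:,0],e[:,1],1);print(k,'median',np.median(e[:,1]),'slope',c[0],e[:,1])
P=cloud('top',d);U=P[...,:2]@u;N=P[...,:2]@n
m=(abs(U-.235)<.04)&(abs(N-.565)<.012)&(P[...,2]>.01);print('top z',np.percentile(P[m][:,2],[5,50,95]))
f=np.load('pics/top1.npz')
for k,(x,y) in dict(egg=(446,291),dish=(370,208)).items():
    w=np.s_[y-22:y+22,x-22:x+22];print(k,'pix diff',np.median(np.abs(p[w].astype(int)-f['p'][w])))
    for im in(f['p'],p):print(cv2.phaseCorrelate(f['p'][w].mean(2),im[w].mean(2)))
print(sensors.observe()['position'])
E
```

```text
right median 0.18475 slope -0.007967032967033438 [0.1845 0.185  0.1845 0.185  0.185  0.1855 0.185  0.185  0.184  0.1845
 0.184  0.1845]
front median 0.5469999999999999 slope -0.003846153846155323 [0.5475 0.547  0.547  0.547  0.5475 0.547  0.547  0.547  0.547  0.547
 0.547  0.547 ]
top z [0.0221 0.0251 0.0286]
egg pix diff 63.0
((0.5, 0.5), 1.0)
((0.513600042381551, -0.20144088925756876), 0.27014050123445077)
dish pix diff 8.0
((0.5, 0.5), 1.0)
((0.4912777319314152, 0.4931660593234142), 0.9942697979738844)
[ 0.3897 -0.2153  0.217 ]
```

The free edges are straight and parallel to the rail (slopes under 0.008 rad) and lie where a flush base must show them, allowing for its visible side faces. Handing in.

```bash
python3 -c "
from h import *
print(robot.close_job())"
```

```text
the job is handed in; nothing more can be done
None
```

The black base now sits in the corner, flush against the rail and the stone block, and the arm is withdrawn. I handed the job in at about 16.5 s of the 48 s allowed.

- **Push to the rail:** I used two fingers at base height, and the base stopped 0.5 mm from where I predicted it would be flush. The push peaked at about 21 N on the wrist sensor.
- **Push along the rail:** a second two-finger push from the right slid it to the block, again stopping within 0.5 mm of prediction. This one peaked at about 23 N.
- **Last checks:** the pictures show no gap at either face. The base's free edges are parallel to the rail within 0.008 rad, which is about the measuring noise, and the top is at about 25 mm (24 mm expected), so it lies flat.
- **Other pieces:** the dish measured as unmoved. The towers and the green and purple look-alikes appear where they started.

Two checks were not clean:
- **Base fit:** the last depth fit gave the base as 104 mm along the rail, probably because it picked up the block's dark side. I relied on the free edges and the contact positions instead.
- **Egg:** the arm hid it from the top camera at the end, so I could not re-measure it. The gripper only passed high above it, with no contact force.

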